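# Tip two ware crates to find the stamp, push that one past the dispatch line

### The job

One of the two empty plywood crates is stamped on its underside. Tip both crates over onto their sides to find the stamp; then push the stamped one, still on its side, across the bench until all of it is just past the yellow dispatch line, and leave the other lying on its side on this side of the line. Do it all by pushing with the fingertips or the outside of the fingers: do not lift or carry a crate, and leave everything else on the bench where it is.

Things in the scene. Friction and masses are not known exactly. Their poses are not given: they have to be found in the camera images.
- crate_a: an empty open plywood crate, 96 mm (own x) by 140 mm (y) by 110 mm high, 0.2 to 0.5 kg. Origin: centre of its underside, z out of the open top. At the start it stands with a 140 mm slatted side (own -x) facing the robot within 15 degrees. Slats: 12 to 41 and 73 to 110 mm above the foot. Base 6 mm up between two runners (14 mm wide, along x, one under each end)
- crate_b: the other crate, the same but for the stamp. The rubber bench top grips (friction 0.7 to 1.1): pushed low, a standing crate slides; pushed near the top, the finger rising with its near side as that swings up round the far foot edge, it tips. At about 45 degrees it balances, further on it falls on its side by itself; it then lies 96 mm high
- crate_a_center (a point): the middle of crate_a's bulk, 55 mm from its underside along its z
- crate_b_center (a point): the middle of crate_b's bulk, 55 mm from its underside along its z
- stamp (a point): centre of the stamp: a dark ink ring 68 mm across with a tick inside, in the middle of the underside of one crate, between its runners; the other crate's underside is bare. Seen only once the crate is tipped
- dispatch_line: the dispatch line: a strip of yellow tape, 24 mm wide and 740 mm long, stuck flat across the bench top beyond the crates. Origin: its middle; its length runs along world y, and the far side, where the stamped crate must go, is its +x side. Clear bench for at least 150 mm past it in front of the crates
- glaze_jar: bystander: cream lidded jar, 56 mm across, 80 mm high, standing between the two crates. Origin: underside centre
- slip_bottle: bystander: grey bottle, 52 mm across, 130 mm high, on the robot's left. Origin: underside centre
- bisque_mug: bystander: pinkish clay mug, 76 mm across, 85 mm high, handle to its y, on the robot's right. Origin: underside centre
- test_bowl: bystander: white bowl, 84 mm across, 40 mm high, beyond the line in the middle. Origin: underside centre
- banding_wheel: bystander: potter's turntable, 160 mm metal disc on a foot, 54 mm high, far left. Origin: underside centre
- glaze_brush: bystander: brush lying on the bench at near right. Origin: the middle of its underside
- tile_stack: bystander: stack of five 75 mm tiles, 40 mm high, standing between the two crates on the robot's side of the jar. Origin: underside centre
There are look-alikes about, which are no part of the job. What is shaped like the crate_a but purple or turquoise is not meant.

How it is judged:
On the way:
1. both crates have been tipped onto their sides, this side of the dispatch line (angle between crate_a's own z axis and vertical between 1.4 and 1.74 rad and angle between crate_b's own z axis and vertical between 1.4 and 1.74 rad and x of each of crate_a_center, crate_b_center in the frame of dispatch_line below 0 m), for 0.3 s.
At the end, for the whole second after the job is handed in: the stamped crate lies at rest on its side past the dispatch line (its middle 55 to 170 mm beyond the middle of the tape), the other lies at rest on its side with its middle at least 20 mm short of the tape's middle (angle between crate_a's own z axis and vertical between 1.4 and 1.74 rad and x of crate_a_center in the frame of dispatch_line between 0.055 and 0.17 m and y of crate_a_center in the frame of dispatch_line between -0.4 and 0.4 m and angle between crate_b's own z axis and vertical between 1.4 and 1.74 rad and x of crate_b_center in the frame of dispatch_line below -0.02 m and linear speed of each of crate_a, crate_b below 0.02 m/s and angular speed of each of crate_a, crate_b below 0.15 rad/s); the robot touches nothing.
It fails at once if a crate is lifted or carried off the bench (height (world z) of any of crate_a_center, crate_b_center above 0.11 m or (angle between crate_a's own z axis and vertical below 0.25 rad and height (world z) of crate_a above 0.035 m) or (angle between crate_a's own z axis and vertical above 1.4 rad and height (world z) of crate_a_center above 0.092 m) or (angle between crate_b's own z axis and vertical below 0.25 rad and height (world z) of crate_b above 0.035 m) or (angle between crate_b's own z axis and vertical above 1.4 rad and height (world z) of crate_b_center above 0.092 m)).
It fails at once if something else on the bench is pushed over 25 mm from its place or knocked over (distance of any of glaze_jar, slip_bottle, bisque_mug, test_bowl, banding_wheel, glaze_brush, tile_stack from where it was at the start of the episode above 0.025 m).
It also fails if it takes over 64 s, if anything falls off the work surface, if the arm or the gripper's body presses on something with over 40 N, if the wrist force passes 120 N, or if a joint passes its speed limit or range.

### The arm

A 6-joint arm with a two-finger parallel gripper is mounted at the origin on the work surface. World frame = base frame: x ahead of the robot, y to its left, z up, the work surface at z = 0. Lengths are in m, angles in rad, forces in N, time in s.
With the tool pointing down it reaches from about 0.3 to 0.875 m from the base axis. Payload 6.4 kg.
Tool frame: the origin (TCP) lies between the finger pads; the fingertips stand 25 mm ahead of it and the grasp point (between the pads) lies 6 mm ahead of it (ctrl.finger_overhang is the distance from the TCP to the fingertips, in m); x points along the fingers, z is the direction in which the jaws open and shut, and the axes are right-handed (so a half turn about x gives the same grasp; the last joint's range is limited). The gripper opens to 85 mm and grips with 20 to 120 N. Pads are 22 mm wide; open, the fingers measure 114 mm over their backs; the gripper's body (76 mm by 85 mm) begins 54 mm behind the grasp point. The pads swing forward as they close: fully open they stand 13 mm farther back than shut.
Start: joints at [1.067, 0.181, 1.607, -0, 1.354, -0.206], TCP at [0.169, 0.55, 0.256] pointing down, gripper open.
Joint ranges: [-2.99, 2.99], [-0.89, 2.07], [0.3, 2.58], [-1.14, 4.28], [0, 2.63], [-3.12, 3.12]. Speed limits (rad/s): [2.57, 2.57, 3.01, 3.14, 3.14, 3.14].

### API

Orientations are given as a unit quaternion [w, x, y, z].
In Python, from bench import ctrl gives the robot as it stands.
- The arm moves only by the tool jog_arm, never from a script. Its argument "commands" is one flat list of numbers, 7 for each row, row after row: the shift along the tool's x, y, z as a fraction of full scale, then the turn, a rotation vector about the tool's x, y, z as a fraction of full scale, then the gripper's target within -1 to 1 (fully open at 1, half-way at 0, shut at -1). A call has 1 to 10 rows; each row is the pose to reach, as a shift and turn from the pose commanded when the call began, along the tool's axes at that moment, turning the shorter way round; what a row does not reach only later rows make up. Full scale, the value 1, is 0.2 m for a shift and 2 pi rad for a turn. A row lasts 1/8 s, in which the tool goes at most 62.5 mm and 10.7 degrees, less where a joint would pass 70% of its speed; a pose out of reach is approached as far as the arm can. A call with a number of a shift or a turn outside -1 to 1 is refused whole. A call with a gripper value outside its range is refused whole. The fingers move at their own pace and stop on an object; the grip force is fixed at half the most. Time passes only in rows, so rows that repeat a pose let the fingers close. It gives the time, the measured TCP pose, the force and the opening at its end, in the units of the state.
- ctrl.get_obs(): the state, without advancing time (a new reading comes with each control period).
- ctrl.camera(name): name is "side" or "top" or "wrist"; returns a dict with "frame" (480x640x3 uint8, red, green, blue), "K" (3x3 intrinsics, pixels), "rvec" (rotation vector, rad) and "tvec" (3), from world to camera coordinates, as OpenCV has them; the wrist camera has in their place "tool_from_camera" (4x4, takes a point from camera to tool coordinates, whose origin is the TCP and whose axes are the tool frame's). Camera axes: x right, y down, z forward; pixel columns grow to the right and rows downward; lengths in m; the calibration is good to about 2 mm. The wrist camera is an equidistant fisheye: a pixel r from the principal point sees the ray r / f radians off the axis. A picture is of the moment at which its call begins: read the wrist's pose just before it. There is no depth.
- ctrl.hand_in(): hands the job in, once; it reports no verdict.
The state is a dict: "time_s": time; "q": joint angles; "dq": joint speeds; "joint_efforts": joint torques, N m; "eef_pos": TCP position; "eef_rot": TCP orientation; "wrist_force": force on the tool from outside, world axes, zero at the start; "torque": the same for the moment, N m; "opening": opening from 0.0 (shut) to 1.0 (fully open).
Only numpy, scipy, OpenCV 4.12 (cv2) and the standard library are available. Lean on these libraries where they do the work, as an engineer would, in place of code of your own. Each camera call takes 0.05 s, during which the arm holds its last target.

## Working session

There is one attempt and no reset: what is moved stays moved. The work goes in short steps, Python scripts to look and compute and a tool call to move; the robot and the scene stay as the last step left them, time stands still between calls to the robot, and variables do not carry over. Pictures are saved under pics/ and viewed, and the job is handed in when it is done.

Besides the shell and the picture viewer there is one more tool, called as name(argument=value, ...) on one line, values as JSON. jog_arm: Moves the arm, as the interface text tells. Its arguments: {"type":"object","properties":{"commands":{"type":"array","items":{"type":"number"}}},"required":["commands"]}

```bash
ls; mkdir -p pics
python3 - <<'E'
from bench import ctrl
import cv2,json,numpy as np
o=ctrl.get_obs();print(o)
for n in("side","top","wrist"):
    c=ctrl.camera(n);cv2.imwrite(f"pics/{n}0.png",c["frame"][:,:,::-1])
    print(n,{k:np.round(v,4).tolist() for k,v in c.items() if k!="frame"})
E
```

```text
pics
{'time_s': 0.0, 'q': array([ 1.06672394e+00,  1.81571420e-01,  1.60801220e+00,  6.97715588e-06,
        1.35380109e+00, -2.06350665e-01]), 'dq': array([-0.00018546, -0.001055  , -0.00033232,  0.00112531,  0.00171024,
       -0.00010901]), 'joint_efforts': array([-1.04422863e-03, -4.44874370e+01, -3.51328182e+01, -4.41444172e-04,
        9.38254700e-03,  5.51962273e-06]), 'eef_pos': array([0.16842807, 0.54924223, 0.25536501]), 'eef_rot': array([ 0.5680494 , -0.42057593,  0.56920313,  0.42005185]), 'wrist_force': array([-0.53033875, -0.12654024, -0.12955264]), 'torque': array([-0.03161891,  0.00880409,  0.01782475]), 'opening': 1.007621106117417}
side {'K': [[501.8583, 0.0, 320.203], [0.0, 501.8583, 240.2247], [0.0, 0.0, 1.0]], 'rvec': [0.2714, -2.8774, 1.0915], 'tvec': [0.5117, 0.0907, 1.2515]}
top {'K': [[557.217, 0.0, 316.3304], [0.0, 557.217, 234.5303], [0.0, 0.0, 1.0]], 'rvec': [2.1369, -2.1968, 0.0679], 'tvec': [0.0685, 0.5239, 1.4294]}
wrist {'K': [[371.6483, 0.0, 317.0676], [0.0, 371.6483, 236.2121], [0.0, 0.0, 1.0]], 'tool_from_camera': [[-0.0002, -0.2875, 0.9578, -0.118], [0.0001, -0.9578, -0.2875, 0.0747], [1.0, 0.0001, 0.0002, 0.0003], [0.0, 0.0, 0.0, 1.0]]}
```

View pics/top0.png

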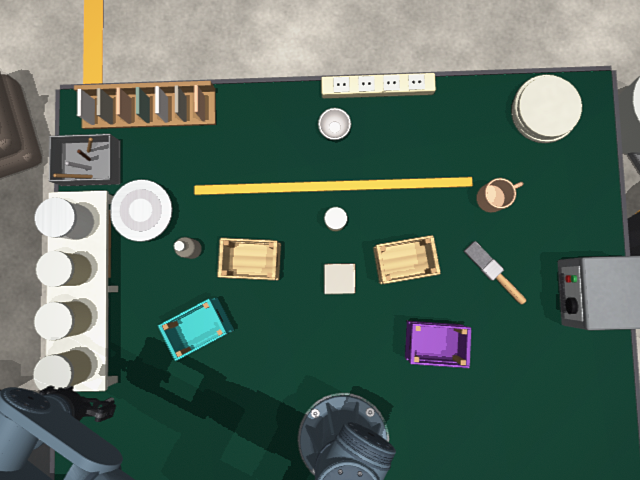

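View pics/side0.png

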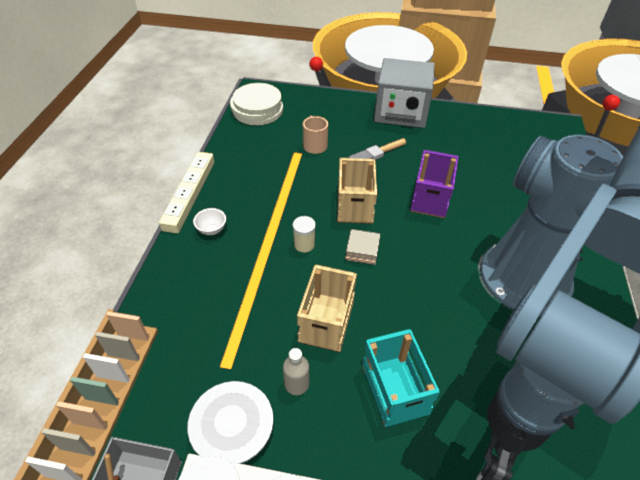

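View pics/wrist0.png

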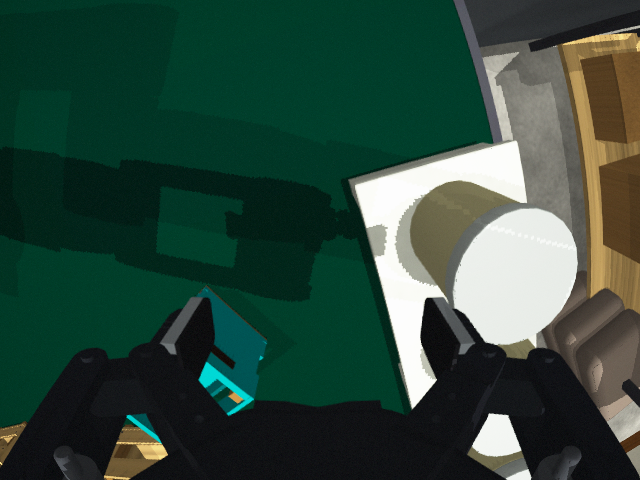

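The top view shows two plywood crates at (249,259) and (407,259). The look-alikes are turquoise at (197,330) and purple at (440,343), and they are excluded. The jar is at (336,218), the tiles at (339,279), and the tape runs from (195,190) to (472,182). Next I'll measure these and check a close crop.

```bash
cat > h.py <<'E'
import cv2,numpy as np
from bench import ctrl
from scipy.spatial.transform import Rotation as R
def ray(c,px,z):
    K=c["K"];Rm=cv2.Rodrigues(np.array(c["rvec"],float))[0];t=np.array(c["tvec"],float).ravel()
    C=-Rm.T@t
    px=np.atleast_2d(np.array(px,float))
    d=np.c_[(px[:,0]-K[0][2])/K[0][0],(px[:,1]-K[1][2])/K[1][1],np.ones(len(px))]@Rm
    s=(z-C[2])/d[:,2]
    return C+d*s[:,None]
def proj(c,P):
    return cv2.projectPoints(np.array(P,float).reshape(-1,1,3),np.array(c["rvec"],float),np.array(c["tvec"],float),np.array(c["K"],float),None)[0].reshape(-1,2)
def tool():
    o=ctrl.get_obs();q=o["eef_rot"];return np.array(o["eef_pos"]),R.from_quat(np.r_[q[1:],q[0]]).as_matrix()
E
python3 - <<'E'
from h import *
c=ctrl.camera("top");f=c["frame"];hsv=cv2.cvtColor(f,cv2.COLOR_RGB2HSV)
cv2.imwrite("pics/crop1.png",cv2.resize(f[170:380,150:540][:,:,::-1],None,fx=2,fy=2))
m=cv2.inRange(hsv,(10,40,110),(26,190,255))
for nm,(x0,x1,y0,y1) in dict(L=(205,295,225,290),R=(365,450,225,295)).items():
    mm=np.zeros_like(m);mm[y0:y1,x0:x1]=m[y0:y1,x0:x1]
    mm=cv2.morphologyEx(mm,cv2.MORPH_OPEN,np.ones((3,3)))
    cs=max(cv2.findContours(mm,0,1)[0],key=cv2.contourArea)
    hull=cv2.convexHull(cs)[:,0]
    ap=cv2.approxPolyDP(hull,3,True)
    W=ray(c,hull,0.11)[:,:2].astype(np.float32)
    r=cv2.minAreaRect(W);print(nm,cv2.boundingRect(cs),r,np.round(cv2.boxPoints(r),3).tolist())
    print(ap.tolist() if ap is not None else 0)
y=cv2.inRange(hsv,(20,170,150),(32,255,255));y[:160]=0
cs=max(cv2.findContours(y,0,1)[0],key=cv2.contourArea);r=cv2.minAreaRect(ray(c,cs[:,0],0)[:,:2].astype(np.float32));print("tape",r)
for n,p,z in[("jar",(336,218),.08),("tiles",(339,279),.04),("bottle",(180,245),.13),("bowl",(335,124),.04),("mug",(492,195),.085),("brush",(495,272),.01),("turq",(197,330),.11),("purple",(440,343),.11),("shelfblock",(378,84),.03),("wheel",(141,210),.054)]:
    print(n,ray(c,p,z)[0].round(3))
E
```

```text
L (229, 239, 49, 41) ((0.4632817804813385, 0.20972923934459686), (0.1163005456328392, 0.09590523689985275), 85.7569580078125) [[0.41100001335144043, 0.1550000011920929], [0.5070000290870667, 0.14800000190734863], [0.5149999856948853, 0.2639999985694885], [0.41999998688697815, 0.2709999978542328]]
[[[231, 239]], [[276, 241]], [[275, 279]], [[233, 277]], [[229, 270]]]
R (376, 236, 64, 48) ((0.4516773223876953, -0.16689130663871765), (0.09660448879003525, 0.14518369734287262), 8.100835800170898) [[0.39399999380111694, -0.10199999809265137], [0.414000004529953, -0.2460000067949295], [0.5099999904632568, -0.23199999332427979], [0.48899999260902405, -0.08799999952316284]]
[[[433, 237]], [[438, 274]], [[381, 283]], [[378, 244]]]
tape ((0.6611723899841309, -0.3543350398540497), (0.010548432357609272, 0.016110653057694435), 87.13505554199219)
jar [0.561 0.002 0.08 ]
tiles [ 0.408 -0.001  0.04 ]
bottle [0.5   0.383 0.13 ]
bowl [ 0.813 -0.003  0.04 ]
mug [ 0.607 -0.388  0.085]
brush [ 0.416 -0.407  0.01 ]
turq [0.294 0.348 0.11 ]
purple [ 0.249 -0.237  0.11 ]
shelfblock [ 0.92 -0.12  0.03]
wheel [0.599 0.504 0.054]
```

View pics/crop1.png

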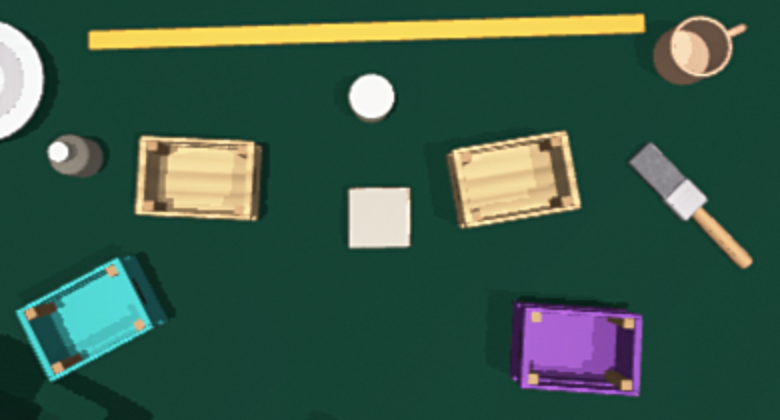

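Run:
```python
from h import *
p,T=tool();print(p,T.round(3).tolist(),ctrl.finger_overhang)
c=ctrl.camera("top")
off=np.array([150,170])
L=np.array([(139,136),(262,141),(256,221),(136,215)])/2+off
Rr=np.array([(449,153),(567,131),(580,208),(462,227)])/2+off
for n,q in(("L",L),("R",Rr)):
    W=ray(c,q,.11)[:,:2];print(n,W.round(3).tolist(),"mean",W.mean(0).round(3))
    for a,b in((0,1),(1,2),(2,3),(3,0)):
        d=W[b]-W[a];print("  ",np.linalg.norm(d).round(3),np.degrees(np.arctan2(d[1],d[0])).round(1))
print("tape",ray(c,[(195,190),(472,182)],0).round(3))
# side view check of tape and crate far/near foot corners
cs=ctrl.camera("side")
for n,q in(("L",L),("R",Rr)): print(n,proj(cs,ray(c,q,.11)).round(0).tolist())
f=cs["frame"];cv2.imwrite("pics/side1.png",cv2.resize(f[140:370,260:480][:,:,::-1],None,fx=2.5,fy=2.5))
```

```text
[0.16854954 0.54943763 0.25572359] [[-0.001, -0.956, 0.293], [-0.001, 0.293, 0.956], [-1.0, 0.0, -0.001]] 0.025
L [[0.516, 0.29], [0.506, 0.139], [0.408, 0.149], [0.42, 0.295]] mean [0.463 0.218]
   0.152 -94.0
   0.098 174.5
   0.147 85.6
   0.097 -2.9
R [[0.485, -0.089], [0.508, -0.233], [0.414, -0.245], [0.394, -0.101]] mean [ 0.45  -0.167]
   0.146 -81.0
   0.095 -173.0
   0.145 97.6
   0.091 7.9
tape [[ 0.657  0.376  0.   ]
 [ 0.655 -0.362  0.   ]]
L [[297.0, 316.0], [316.0, 261.0], [358.0, 271.0], [343.0, 326.0]]
R [[341.0, 194.0], [341.0, 157.0], [375.0, 159.0], [377.0, 196.0]]
```

View pics/side1.png

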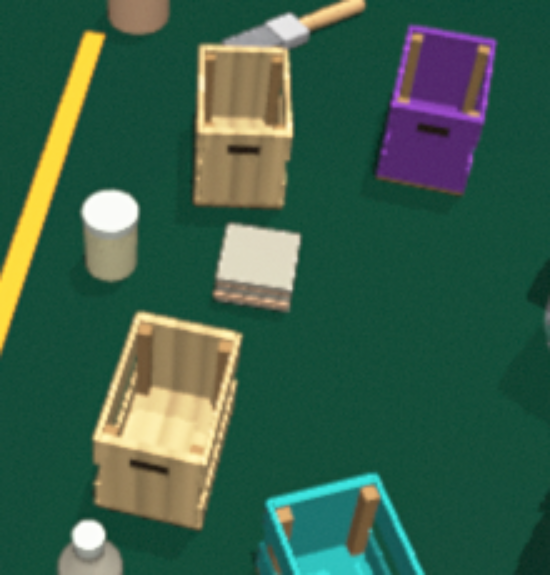

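```bash
cat >> h.py <<'E'
def Tyaw(yaw,pitch=0):
    # tool down, -tool y along heading yaw(deg); pitch>0 leans fingertips forward
    a=np.radians(yaw);d=np.array([np.cos(a),np.sin(a),0]);z=np.array([-d[1],d[0],0]);p=np.radians(pitch)
    x=np.array([0,0,-1.])*np.cos(p)+d*np.sin(p);return np.c_[x,np.cross(z,x),z]
def rows(targets):
    p,T=tool()
    for (x,y,z,yaw,*pi) in targets:
        s=T.T@(np.array([x,y,z])-p)/0.2
        r=R.from_matrix(T.T@Tyaw(yaw,*(pi or [0]))).as_rotvec()/(2*np.pi)
        print(s.round(3).tolist(),r.round(4).tolist())
E
python3 - <<'E'
from h import *
rows([(.30,.42,.256,-4),(.345,.225,.256,-4),(.345,.225,.11,-4)])
E
```

```text
[-0.0, -0.818, -0.426] [-0.0363, -0.0001, -0.0]
[0.0, -1.319, -1.293] [-0.0363, -0.0001, -0.0]
[0.73, -1.319, -1.292] [-0.0363, -0.0001, -0.0]
```

jog_arm(commands=[0,-0.8,-0.43,-0.0363,0,0,1,0,-0.8,-0.43,-0.0363,0,0,1,0,-0.8,-0.43,-0.0363,0,0,1,0,-0.8,-0.43,-0.0363,0,0,1,0,-0.8,-0.8,-0.0363,0,0,1,0,-0.8,-0.8,-0.0363,0,0,1])

```text
time_s: 1.05
eef_pos: [0.2727, 0.3479, 0.255]
eef_rot: [0.516, -0.482, 0.518, 0.482]
wrist_force: [-0.1, 0.0, 0.4]
opening: 0.999
```

Run:
```python
from h import *
print(tool())
rows([(.35,.224,.256,-4),(.35,.224,.11,-4)])
```

```text
(array([0.27270967, 0.3479289 , 0.25500882]), array([[-0.00271881, -0.99752987,  0.07019095],
       [-0.00185806,  0.07019613,  0.99753148],
       [-0.99999458,  0.00258168, -0.00204432]]))
[-0.005, -0.429, -0.591] [-0.0001, -0.0003, -0.0004]
[0.725, -0.431, -0.59] [-0.0001, -0.0003, -0.0004]
```

jog_arm(commands=[0,-0.43,-0.59,0,0,0,1,0,-0.43,-0.59,0,0,0,1,0,-0.43,-0.59,0,0,0,1,0.3,-0.43,-0.59,0,0,0,1,0.725,-0.43,-0.59,0,0,0,1,0.725,-0.43,-0.59,0,0,0,1,0.725,-0.43,-0.59,0,0,0,1])

```text
time_s: 1.92
eef_pos: [0.351, 0.2265, 0.1099]
eef_rot: [0.516, -0.482, 0.518, 0.483]
wrist_force: [-0.4, -1.0, 1.3]
opening: 1.0
```

Run:
```python
from h import *
print(tool())
c=ctrl.camera("side")["frame"];w=ctrl.camera("wrist")["frame"]
cv2.imwrite("pics/s2.png",np.hstack([cv2.resize(c[200:420,230:450],(400,400)),cv2.resize(w,(400,400))])[:,:,::-1])
```

```text
(array([0.35099454, 0.2264543 , 0.10994465]), array([[-3.63898820e-03, -9.97618985e-01,  6.88702995e-02],
       [-7.61630951e-04,  6.88735005e-02,  9.97625110e-01],
       [-9.99993089e-01,  3.57789225e-03, -1.01044735e-03]]))
```

View pics/s2.png

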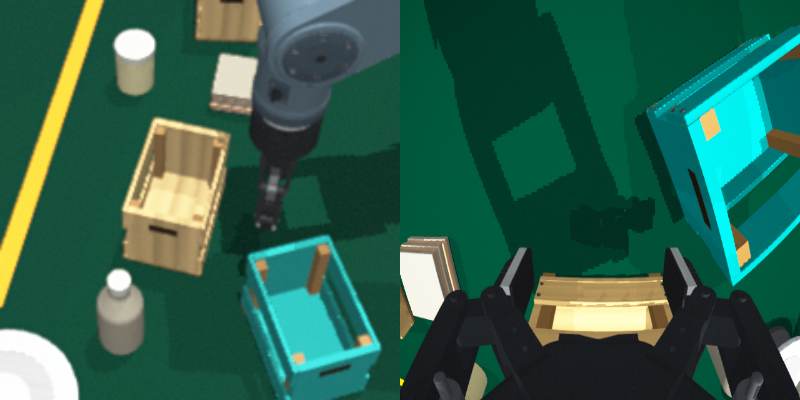

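jog_arm(commands=[0,-0.15,0,0,0,0,1,0,-0.25,0,0,0,0,1,-0.035,-0.3,0,0,0,0,1,-0.07,-0.35,0,0,0,0,1,-0.105,-0.4,0,0,0,0,1,-0.135,-0.45,0,0,0,0,1,-0.135,-0.45,0,0,0,0,1])

```text
time_s: 2.9
eef_pos: [0.4432, 0.2198, 0.1392]
eef_rot: [0.518, -0.482, 0.517, 0.482]
wrist_force: [-2.3, 0.3, 2.1]
opening: 1.001
```

```bash
cat > pic.py <<'E'
import sys
from h import *
n=sys.argv[1];x,y,w,hh=map(int,sys.argv[2:6])
p,T=tool();o=ctrl.get_obs();print(p.round(4),o["wrist_force"].round(1),o["time_s"])
c=ctrl.camera("side")["frame"];w2=ctrl.camera("wrist")["frame"]
cv2.imwrite("pics/%s.png"%n,np.hstack([cv2.resize(c[y:y+hh,x:x+w],(400,400)),cv2.resize(w2,(400,400))])[:,:,::-1])
E
python3 pic.py s3 230 180 220 220
```

```text
[0.4432 0.2198 0.1392] [-2.3  0.3  2.1] 2.9
```

View pics/s3.png

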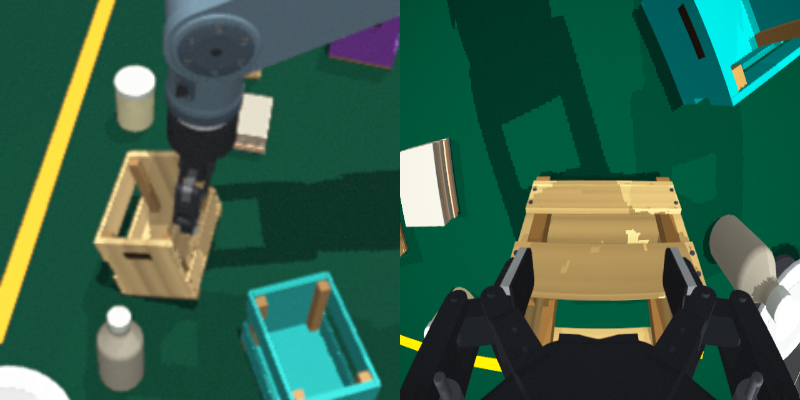

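The side view shows the left crate tipping about 20°, with both fingertips on its top slat. I'll continue.

jog_arm(commands=[-0.023,-0.05,0,0,0,0,1,-0.043,-0.105,0,0,0,0,1,-0.057,-0.16,0,0,0,0,1,-0.066,-0.22,0,0,0,0,1,-0.07,-0.275,0,0,0,0,1,-0.07,-0.33,0,0,0,0,1,-0.07,-0.33,0,0,0,0,1])

```text
time_s: 3.88
eef_pos: [0.5087, 0.2151, 0.1522]
eef_rot: [0.517, -0.482, 0.517, 0.482]
wrist_force: [0.0, 0.5, -0.4]
opening: 1.001
```

```bash
python3 pic.py s4 230 180 220 220
```

```text
[0.5087 0.2151 0.1522] [ 0.   0.5 -0.4] 3.875
```

View pics/s4.png

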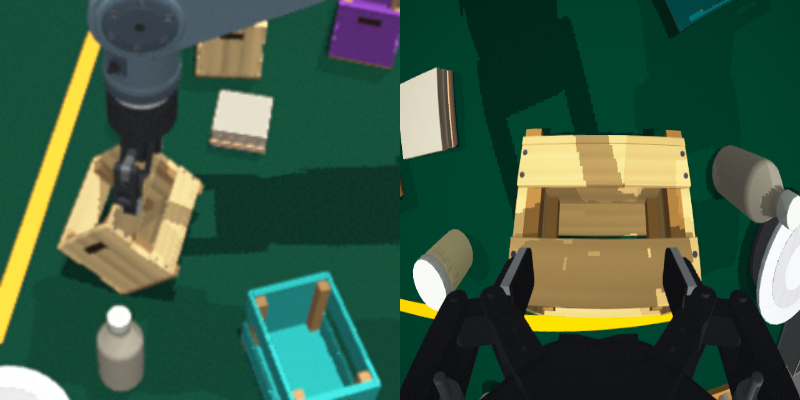

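It is near balance at about 45°. A bit further.

jog_arm(commands=[0,-0.06,0,0,0,0,1,0,-0.12,0,0,0,0,1,0,-0.15,0,0,0,0,1,0,-0.15,0,0,0,0,1,0,-0.15,0,0,0,0,1])

```text
time_s: 4.6
eef_pos: [0.5376, 0.2131, 0.1521]
eef_rot: [0.517, -0.482, 0.517, 0.482]
wrist_force: [-0.6, -0.7, 0.0]
opening: 0.998
```

```bash
python3 pic.py s5 230 180 220 220
```

```text
[0.5376 0.2131 0.1521] [-0.6 -0.7  0. ] 4.6
```

View pics/s5.png

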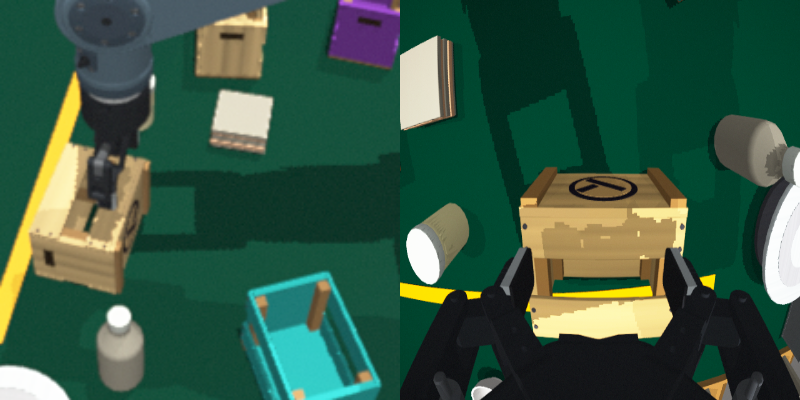

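The wrist view shows the ring with a tick on the left crate's underside, so that is the stamped one, and it is lying on its side. Now for the right crate.

Run:
```python
from h import *
rows([(.5376,.2131,.255,-4),(.42,.02,.255,8),(.348,-.1815,.255,8),(.348,-.1815,.11,8)])
```

```text
[-0.514, -0.0, -0.0] [0.0, -0.0, -0.0001]
[-0.514, 0.519, -1.005] [-0.0333, -0.0, -0.0001]
[-0.514, 0.808, -2.035] [-0.0333, -0.0, -0.0001]
[0.211, 0.808, -2.035] [-0.0333, -0.0, -0.0001]
```

jog_arm(commands=[-0.5,0,0,0,0,0,1,-0.51,0,0,0,0,0,1,-0.51,0.3,-0.3,-0.0333,0,0,1,-0.51,0.52,-0.6,-0.0333,0,0,1,-0.51,0.52,-0.9,-0.0333,0,0,1,-0.51,0.52,-1,-0.0333,0,0,1,-0.51,0.52,-1,-0.0333,0,0,1])

```text
time_s: 5.58
eef_pos: [0.4196, 0.0185, 0.2546]
eef_rot: [-0.465, 0.533, -0.465, -0.532]
wrist_force: [0.8, 0.5, 0.5]
opening: 1.002
```

Run:
```python
from h import *
rows([(.348,-.1815,.255,8),(.348,-.1815,.11,8)])
c=ctrl.camera("top")["frame"];cv2.imwrite("pics/t6.png",c[150:400,140:560][:,:,::-1])
```

```text
[-0.001, 0.489, -0.943] [-0.0008, -0.0001, 0.0001]
[0.724, 0.49, -0.942] [-0.0008, -0.0001, 0.0001]
```

View pics/t6.png

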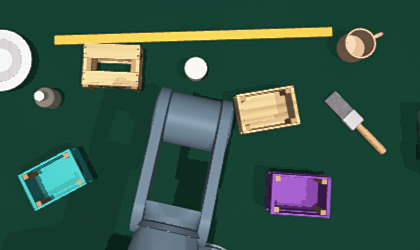

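jog_arm(commands=[0,0.3,-0.3,0,0,0,1,0,0.49,-0.6,0,0,0,1,0,0.49,-0.9,0,0,0,1,0,0.49,-0.94,0,0,0,1,0,0.49,-0.94,0,0,0,1,0.3,0.49,-0.94,0,0,0,1,0.6,0.49,-0.94,0,0,0,1,0.725,0.49,-0.94,0,0,0,1,0.725,0.49,-0.94,0,0,0,1])

```text
time_s: 6.75
eef_pos: [0.3484, -0.1761, 0.1075]
eef_rot: [0.464, -0.532, 0.463, 0.536]
wrist_force: [-0.1, 0.8, 1.5]
opening: 1.005
```

```bash
python3 pic.py s7 280 100 220 220
```

```text
[ 0.3484 -0.1761  0.1075] [-0.1  0.8  1.5] 6.75
```

View pics/s7.png

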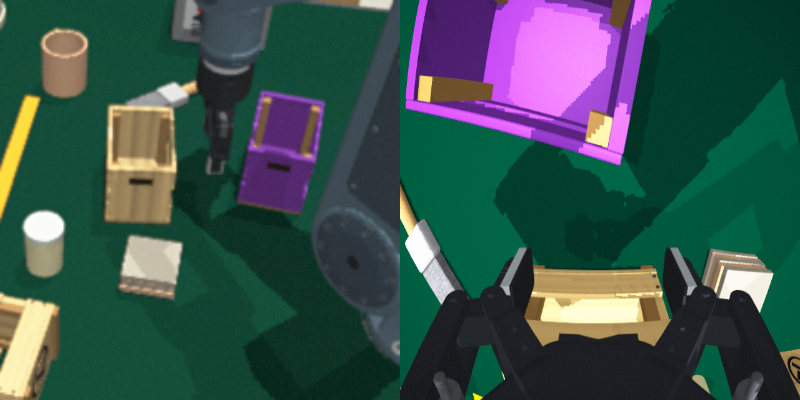

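jog_arm(commands=[-0.01,-0.1,0,0,0,0,1,-0.015,-0.2,0,0,0,0,1,-0.05,-0.25,0,0,0,0,1,-0.085,-0.3,0,0,0,0,1,-0.12,-0.35,0,0,0,0,1,-0.15,-0.4,0,0,0,0,1,-0.175,-0.45,0,0,0,0,1,-0.175,-0.45,0,0,0,0,1])

```text
time_s: 7.85
eef_pos: [0.4392, -0.1665, 0.1448]
eef_rot: [-0.464, 0.534, -0.464, -0.533]
wrist_force: [-1.2, -0.5, 1.7]
opening: 0.994
```

```bash
python3 pic.py s8 280 100 220 220
```

```text
[ 0.4392 -0.1665  0.1448] [-1.2 -0.5  1.7] 7.85
```

View pics/s8.png

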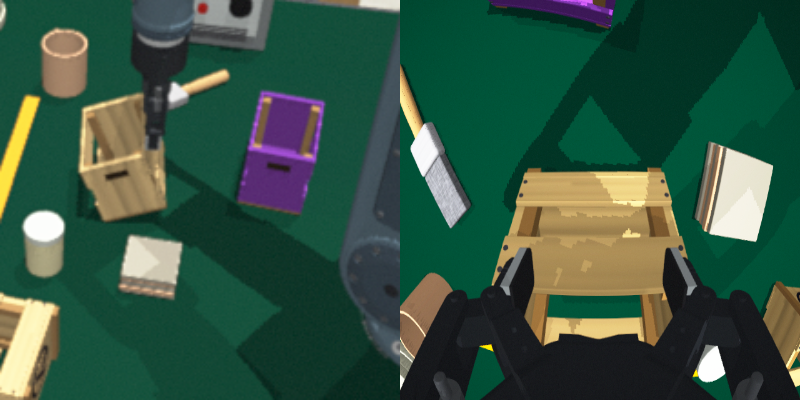

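Tipping well, about 22°. Continuing.

jog_arm(commands=[-0.023,-0.05,0,0,0,0,1,-0.043,-0.105,0,0,0,0,1,-0.057,-0.16,0,0,0,0,1,-0.066,-0.22,0,0,0,0,1,-0.066,-0.275,0,0,0,0,1,-0.066,-0.33,0,0,0,0,1,-0.066,-0.38,0,0,0,0,1,-0.066,-0.43,0,0,0,0,1,-0.066,-0.43,0,0,0,0,1,-0.066,-0.43,0,0,0,0,1])

```text
time_s: 9.2
eef_pos: [0.5233, -0.1544, 0.1573]
eef_rot: [0.464, -0.533, 0.464, 0.534]
wrist_force: [0.7, 0.2, -0.3]
opening: 1.006
```

```bash
python3 pic.py s9 280 100 220 220
```

```text
[ 0.5233 -0.1544  0.1573] [ 0.7  0.2 -0.3] 9.2
```

View pics/s9.png

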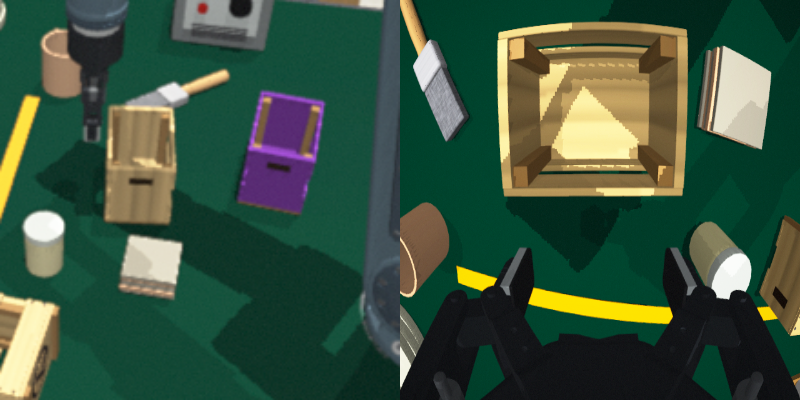

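The fingers slipped over the top rim. The crate dropped back upright and nothing else has moved. I'll raise, go back behind it, re-measure, and push lower.

jog_arm(commands=[-0.3,0,0,0,0,0,1,-0.5,0,0,0,0,0,1,-0.5,0.2,0,0,0,0,1,-0.5,0.5,0,0,0,0,1,-0.5,0.75,0,0,0,0,1,-0.5,0.95,0,0,0,0,1,-0.5,0.95,0,0,0,0,1])

```text
time_s: 10.18
eef_pos: [0.3336, -0.181, 0.2575]
eef_rot: [-0.465, 0.533, -0.465, -0.533]
wrist_force: [0.3, -0.2, 0.6]
opening: 1.004
```

Run:
```python
from h import *
print(tool()[0])
c=ctrl.camera("top")["frame"];s=ctrl.camera("side")["frame"]
cv2.imwrite("pics/t10.png",np.hstack([cv2.resize(c[210:310,350:470],(480,400)),cv2.resize(s[140:240,320:400],(320,400))])[:,:,::-1])
```

```text
[ 0.33358289 -0.18102951  0.257545  ]
```

View pics/t10.png

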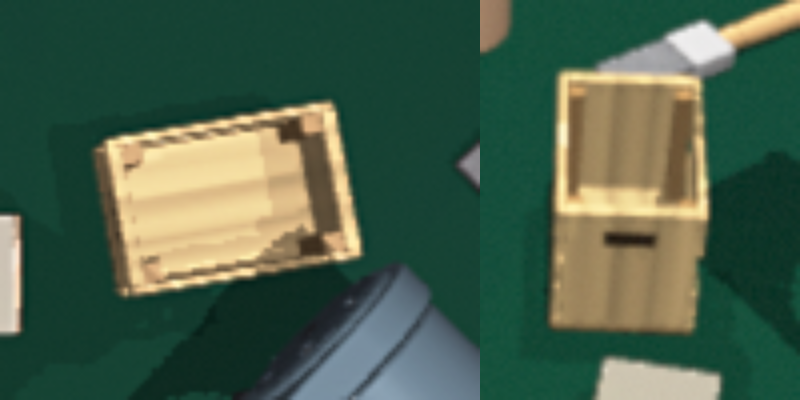

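Run:
```python
from h import *
c=ctrl.camera("top")
q=np.array([(106,140),(333,102),(362,257),(130,293)])/4+np.array([350,210])
W=ray(c,q,.11)[:,:2];print(W.round(3).tolist(),W.mean(0).round(4))
for a,b in((0,1),(1,2),(3,2),(0,3)):
    d=W[b]-W[a];print(np.linalg.norm(d).round(3),np.degrees(np.arctan2(d[1],d[0])).round(1))
w=ctrl.camera("wrist")["frame"];cv2.imwrite("pics/w10.png",w[:,:,::-1])
rows([(.346,-.1825,.257,8),(.346,-.1825,.103,8)])
```

```text
[[0.488, -0.094], [0.508, -0.233], [0.413, -0.246], [0.395, -0.105]] [ 0.4509 -0.1695]
0.14 -82.1
0.096 -172.0
0.142 -82.7
0.094 -173.2
[0.004, -0.048, -0.015] [0.0, -0.0001, 0.0001]
[0.774, -0.048, -0.014] [0.0, -0.0001, 0.0001]
```

View pics/w10.png

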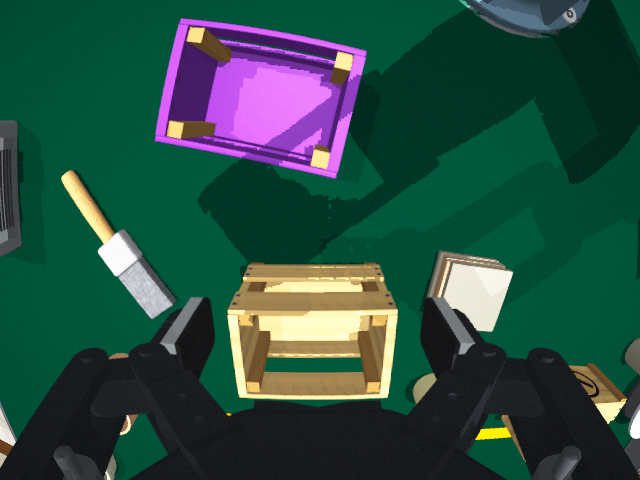

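jog_arm(commands=[0.3,-0.05,-0.015,0,0,0,1,0.6,-0.05,-0.015,0,0,0,1,0.775,-0.05,-0.015,0,0,0,1,0.775,-0.05,-0.015,0,0,0,1,0.775,-0.05,-0.015,0,0,0,1])

```text
time_s: 11.0
eef_pos: [0.3468, -0.183, 0.1036]
eef_rot: [-0.464, 0.534, -0.464, -0.533]
wrist_force: [-0.1, -0.1, 0.7]
opening: 0.998
```

```bash
python3 pic.py s11 280 100 220 220
```

```text
[ 0.3468 -0.183   0.1036] [-0.1 -0.1  0.7] 11.0
```

View pics/s11.png

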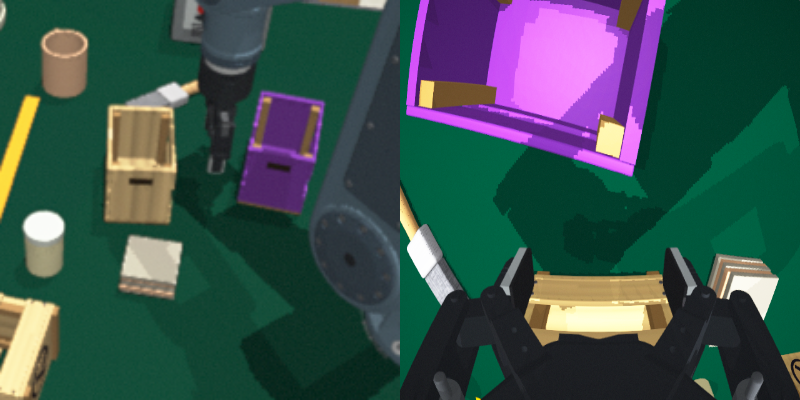

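jog_arm(commands=[0,-0.12,0,0,0,0,1,0,-0.22,0,0,0,0,1,-0.03,-0.265,0,0,0,0,1,-0.065,-0.307,0,0,0,0,1,-0.095,-0.35,0,0,0,0,1,-0.12,-0.395,0,0,0,0,1,-0.145,-0.445,0,0,0,0,1,-0.145,-0.445,0,0,0,0,1])

```text
time_s: 12.1
eef_pos: [0.4348, -0.1703, 0.1322]
eef_rot: [-0.464, 0.534, -0.464, -0.533]
wrist_force: [-2.2, -2.2, 2.7]
opening: 1.001
```

```bash
python3 pic.py s12 280 100 220 220
```

```text
[ 0.4348 -0.1703  0.1322] [-2.2 -2.2  2.7] 12.1
```

View pics/s12.png

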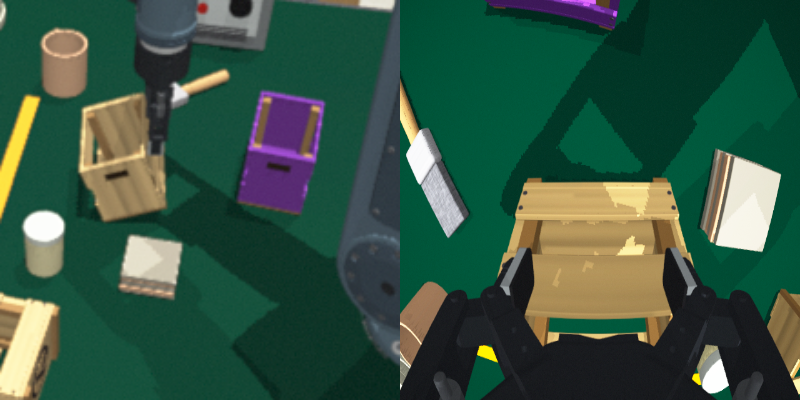

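jog_arm(commands=[-0.018,-0.05,0,0,0,0,1,-0.035,-0.1,0,0,0,0,1,-0.047,-0.15,0,0,0,0,1,-0.055,-0.2,0,0,0,0,1,-0.06,-0.25,0,0,0,0,1,-0.06,-0.25,0,0,0,0,1])

```text
time_s: 12.95
eef_pos: [0.4841, -0.163, 0.1435]
eef_rot: [-0.464, 0.534, -0.464, -0.534]
wrist_force: [0.2, 0.5, -0.1]
opening: 0.999
```

```bash
python3 pic.py s13 280 100 220 220
```

```text
[ 0.4841 -0.163   0.1435] [ 0.2  0.5 -0.1] 12.95
```

View pics/s13.png

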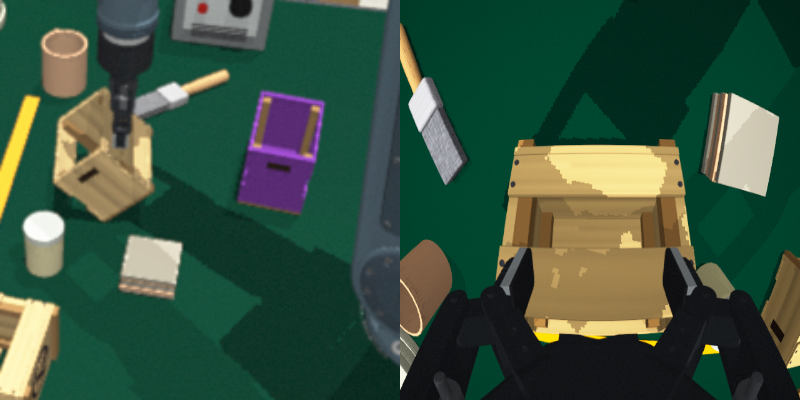

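jog_arm(commands=[-0.005,-0.05,0,0,0,0,1,-0.005,-0.1,0,0,0,0,1,-0.005,-0.15,0,0,0,0,1,-0.005,-0.2,0,0,0,0,1,-0.005,-0.2,0,0,0,0,1,-0.005,-0.2,0,0,0,0,1])

```text
time_s: 13.8
eef_pos: [0.5228, -0.1574, 0.1443]
eef_rot: [0.464, -0.533, 0.464, 0.534]
wrist_force: [0.1, 0.0, 0.6]
opening: 0.997
```

```bash
python3 pic.py s14 280 100 220 220
```

```text
[ 0.5228 -0.1574  0.1443] [0.1 0.  0.6] 13.8
```

View pics/s14.png

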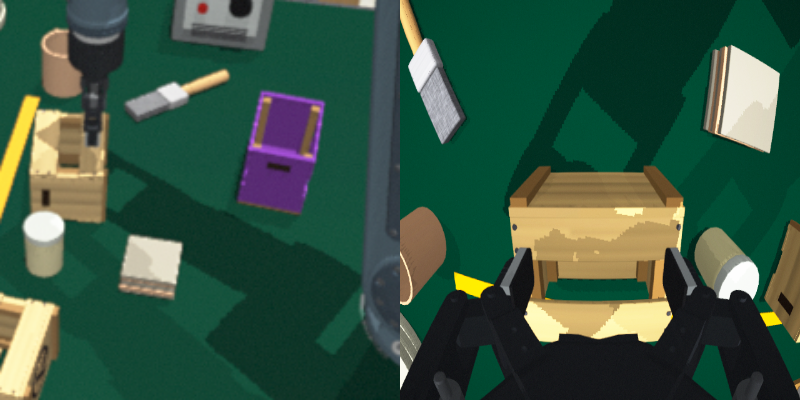

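The right crate is on its side and its underside is bare. Next I'll move behind the stamped crate.

Run:
```python
from h import *
rows([(.5228,-.1574,.25,8),(.44,.02,.25,0),(.43,.22,.25,-4)])
c=ctrl.camera("top")
f=c["frame"];cv2.imwrite("pics/t15.png",cv2.resize(f[150:290,190:470],None,fx=2.8,fy=2.8)[:,:,::-1])
```

```text
[-0.528, -0.001, 0.001] [-0.0, 0.0, -0.0001]
[-0.528, 0.286, 0.937] [0.0222, 0.0, -0.0001]
[-0.528, 0.197, 1.934] [0.0333, 0.0, -0.0001]
```

View pics/t15.png

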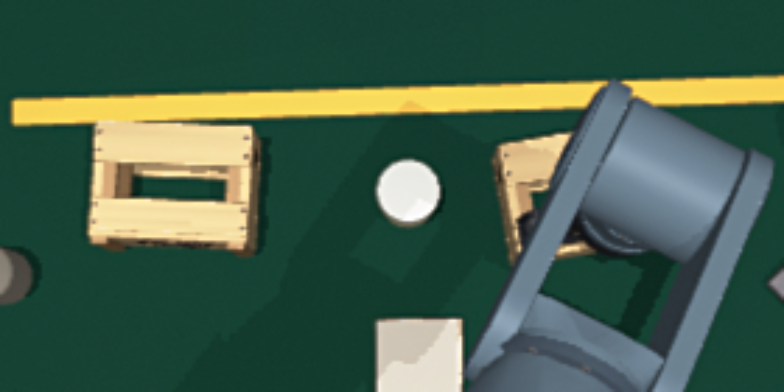

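jog_arm(commands=[-0.4,0,0,0,0,0,1,-0.53,0,0,0,0,0,1,-0.53,0.1,0.3,0.0222,0,0,1,-0.53,0.29,0.6,0.0222,0,0,1,-0.53,0.29,0.9,0.0222,0,0,1,-0.53,0.29,0.94,0.0222,0,0,1,-0.53,0.29,0.94,0.0222,0,0,1])

```text
time_s: 14.82
eef_pos: [0.4395, 0.0208, 0.2508]
eef_rot: [-0.5, 0.501, -0.499, -0.5]
wrist_force: [-0.5, -0.8, -0.2]
opening: 1.001
```

Run:
```python
from h import *
c=ctrl.camera("top")
q=np.array([(95,122),(253,127),(245,246),(90,240)])/2.8+np.array([190,150])
W=ray(c,q,.096)[:,:2];print(W.round(3).tolist(),W.mean(0).round(4))
for a,b in((0,1),(1,2),(3,2),(0,3)):
    d=W[b]-W[a];print(np.linalg.norm(d).round(3),np.degrees(np.arctan2(d[1],d[0])).round(1))
rows([(.43,.22,.25,-4),(.43,.22,.075,-4)])
cv2.imwrite("pics/t16.png",cv2.resize(c["frame"][150:290,190:470],None,fx=2.8,fy=2.8)[:,:,::-1])
```

```text
[[0.629, 0.281], [0.62, 0.14], [0.514, 0.149], [0.523, 0.287]] [0.5714 0.2139]
0.141 -93.6
0.107 175.0
0.138 -93.9
0.106 176.9
[0.003, 0.048, 1.0] [0.0112, -0.0001, 0.0001]
[0.878, 0.049, 1.0] [0.0112, -0.0001, 0.0001]
```

View pics/t16.png

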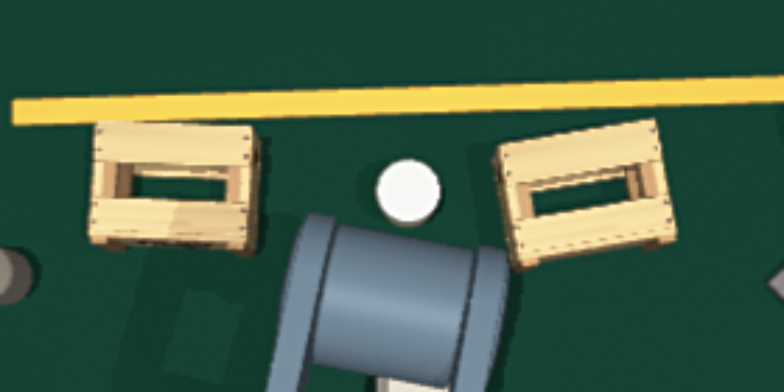

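jog_arm(commands=[0,0.05,0.3,0.0112,0,0,1,0,0.05,0.6,0.0112,0,0,1,0,0.05,0.9,0.0112,0,0,1,0,0.05,1,0.0112,0,0,1,0,0.05,1,0.0112,0,0,1,0.3,0.05,1,0.0112,0,0,1,0.6,0.05,1,0.0112,0,0,1,0.88,0.05,1,0.0112,0,0,1,0.97,0.05,1,0.0112,0,0,1,0.97,0.05,1,0.0112,0,0,1])

```text
time_s: 16.12
eef_pos: [0.4289, 0.2183, 0.0548]
eef_rot: [0.517, -0.481, 0.519, 0.482]
wrist_force: [-0.8, -0.3, 0.6]
opening: 1.002
```

```bash
python3 pic.py s17 200 180 220 220
```

```text
[0.4289 0.2183 0.0548] [-0.8 -0.3  0.6] 16.125
```

View pics/s17.png

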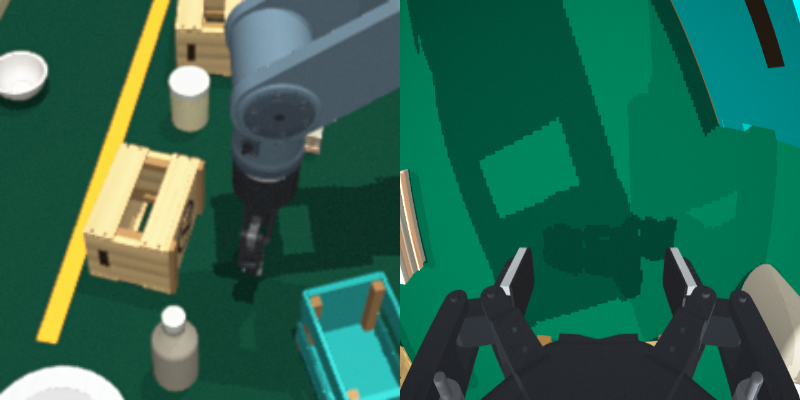

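jog_arm(commands=[0,-0.15,0,0,0,0,1,0,-0.3,0,0,0,0,1,0,-0.36,0,0,0,0,1,0,-0.42,0,0,0,0,1,0,-0.48,0,0,0,0,1,0,-0.54,0,0,0,0,1,0,-0.6,0,0,0,0,1,0,-0.65,0,0,0,0,1,0,-0.65,0,0,0,0,1])

```text
time_s: 17.35
eef_pos: [0.5603, 0.2112, 0.0566]
eef_rot: [0.518, -0.482, 0.517, 0.482]
wrist_force: [0.2, 0.0, -0.8]
opening: 1.001
```

```bash
python3 pic.py s18 200 180 220 220
```

```text
[0.5603 0.2112 0.0566] [ 0.2  0.  -0.8] 17.35
```

View pics/s18.png

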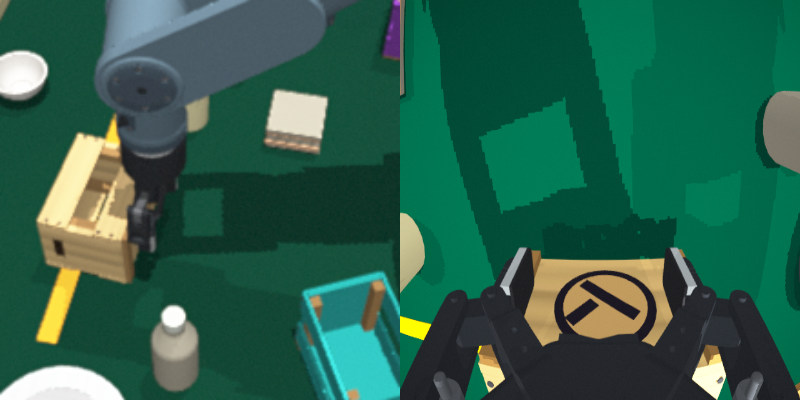

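The crate slides flat and the stamp is between the fingers. I'll carry on across the line.

jog_arm(commands=[0,-0.06,0,0,0,0,1,0,-0.13,0,0,0,0,1,0,-0.2,0,0,0,0,1,0,-0.27,0,0,0,0,1,0,-0.34,0,0,0,0,1,0,-0.41,0,0,0,0,1,0,-0.48,0,0,0,0,1,0,-0.54,0,0,0,0,1,0,-0.6,0,0,0,0,1,0,-0.6,0,0,0,0,1])

```text
time_s: 18.7
eef_pos: [0.6801, 0.2027, 0.0567]
eef_rot: [0.518, -0.482, 0.517, 0.482]
wrist_force: [-0.3, 0.7, -0.3]
opening: 1.002
```

```bash
python3 pic.py s19 160 160 220 220;python3 - <<'E'
from h import *
cv2.imwrite("pics/t19.png",cv2.resize(ctrl.camera("top")["frame"][100:290,130:530],None,fx=2,fy=2)[:,:,::-1])
E
```

```text
[0.6801 0.2027 0.0567] [-0.3  0.7 -0.3] 18.7
```

View pics/s19.png

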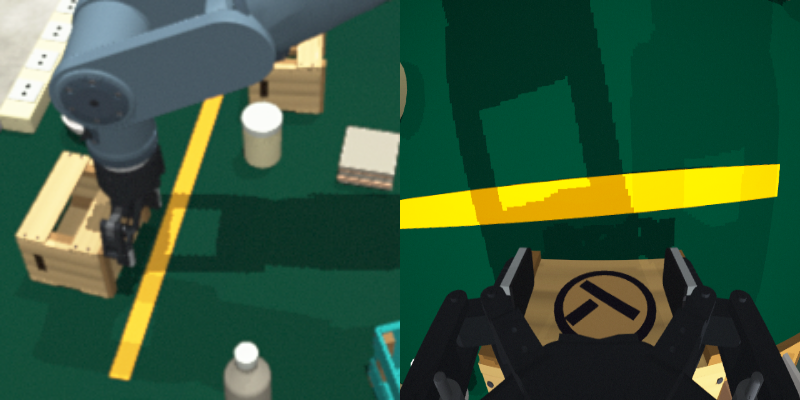

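View pics/t19.png

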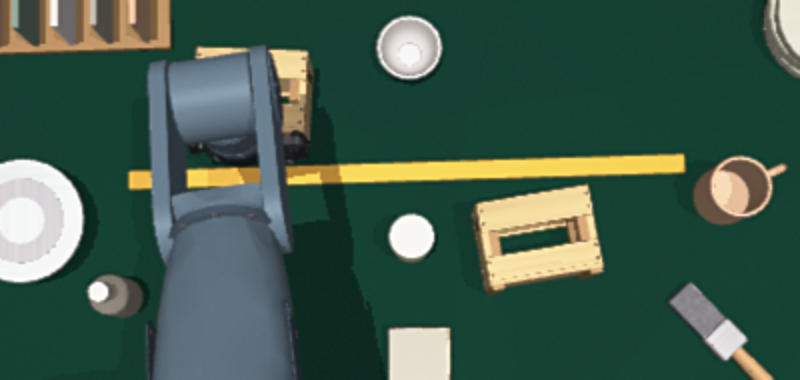

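All of the crate is now past the tape. I'll back straight off, then raise.

jog_arm(commands=[0,0.1,0,0,0,0,1,0,0.3,0,0,0,0,1,0,0.45,0,0,0,0,1,0,0.45,0,0,0,0,1,-0.4,0.5,0,0,0,0,1,-0.8,0.9,0,0,0,0,1,-0.9,1,0,0,0,0,1,-0.9,1,0,0,0,0,1,-0.9,1,0,0,0,0,1])

```text
time_s: 19.98
eef_pos: [0.4805, 0.2176, 0.2397]
eef_rot: [0.519, -0.484, 0.515, 0.481]
wrist_force: [1.3, 0.2, 0.2]
opening: 1.002
```

Run:
```python
from h import *
o=ctrl.get_obs();print(o["eef_pos"],o["dq"].round(3),o["wrist_force"])
c=ctrl.camera("top")["frame"]
cv2.imwrite("pics/t20.png",cv2.resize(c[100:340,130:530],None,fx=2,fy=2)[:,:,::-1])
```

```text
[0.4805331  0.21760039 0.23965871] [-0.015  0.07   0.007 -0.003 -0.032 -0.003] [1.34385119 0.20083873 0.21378196]
```

View pics/t20.png

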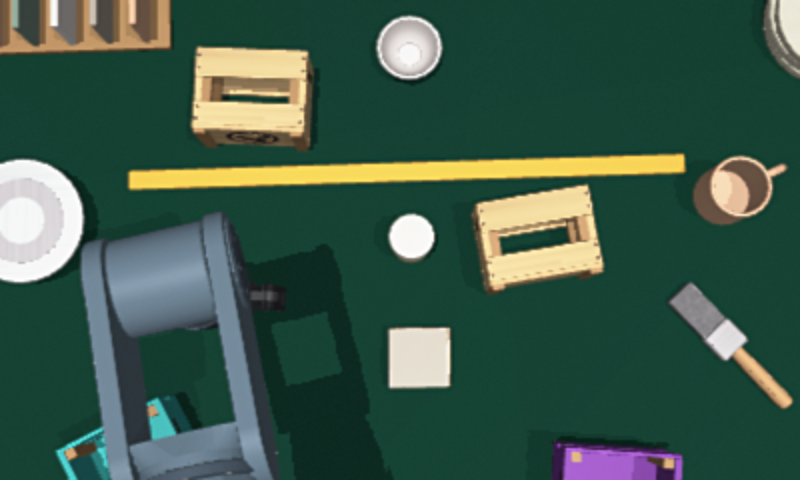

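Run:
```python
from h import *
c=ctrl.camera("top")
for n,q in(("stamped",[(196,46),(309,51),(308,137),(194,131)]),("other",[(475,204),(588,185),(602,264),(488,287)])):
    W=ray(c,np.array(q)/2+np.array([130,100]),.096)[:,:2];print(n,W.round(3).tolist(),"mean-x rel tape",(W.mean(0)-[.656,0]).round(3))
ctrl.hand_in()
```

```text
stamped [[0.809, 0.268], [0.797, 0.125], [0.688, 0.129], [0.7, 0.272]] mean-x rel tape [0.092 0.199]
other [[0.597, -0.077], [0.616, -0.217], [0.517, -0.23], [0.493, -0.089]] mean-x rel tape [-0.1   -0.153]
the job is handed in; nothing more can be done
```

The job is handed in at about 20 s of the 64 s allowed. The stamped crate lies on its side past the line, and the other lies on its side on this side.

**What I did:** I tipped both plywood crates forward with the open fingertips. The stamp was on the left one. I pushed that crate flat across the tape, then backed the arm off and raised it clear.

**Last checks, from the top camera:**

| Crate | Middle, relative to the tape's middle | Required |
|---|---|---|
| Stamped (left) | 92 mm beyond; nearest edge about 20 mm past the tape | 55 to 170 mm beyond |
| Other (right), bare underside | 100 mm short | at least 20 mm short |

- **Bystanders:** by eye the jar, tiles, bottle, bowl, mug, wheel and brush have not moved. I did not measure them again.
- **Forces:** the readings I saw stayed at a few newtons.

**What went wrong:** on the first try at the right crate the fingers slipped over its rim and it dropped back upright. I pushed about 10 mm lower the second time and it tipped cleanly.

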